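Unstack the watch bench pile into its nests

TASK

Clear the pile off the grey mat: take it apart from the top down and set each piece upright and flat on the floor of the wooden nest made for it - first the eye loupe in the small round nest, then the parts tin in the large round nest, then the steel bench block in the square nest, and last the blue parts box in the oblong nest. Set the pieces down rather than dropping them, do not tip any over, let go of everything at the end, and leave the mug and the screwdriver where they are.

Things in the scene. Friction and masses are not known exactly. Their poses are not given: they have to be found in the camera images.
- loupe: Eye loupe, black plastic, standing on top of the pile. Round: lower barrel 24 mm diameter and 14 mm high, above it an open cup of 30 mm outer diameter and 16 mm high; 30 mm high in all, about 35 g. Grip it across the cup. Origin: centre of its underside; z up through the cup.
- tin: Round aluminium parts tin with a glass top, 42 mm diameter, 20 mm high, about 60 g; third piece up in the pile, under the loupe. Origin: centre of its underside; z up.
- bench_block: Square steel bench block with rows of small holes on top, 50 x 50 mm (x, y), 18 mm high, about 330 g; second piece up in the pile, under the tin. Origin: centre of its underside; x and y along its sides, z up.
- parts_box: Closed blue plastic parts box with a flat blue lid and a grey latch at each end, 100 mm (x) x 60 mm (y), 24 mm high, about 180 g; bottom of the pile, on the grey mat (the mat is part of the bench surface, fixed, height 0). Origin: centre of its underside; x along its length, z up.
- small_round_nest: Round nest for the loupe: inside diameter 40 mm, outside 48 mm. Fixed to the bench. A shallow dark wood tray with a grey felt floor. Floor 4 mm above the bench, rim 4 mm wide and 4 mm higher than the floor (top 8 mm above the bench). Origin: centre of its underside, on the bench; z up.
- large_round_nest: Round nest for the tin: inside diameter 58 mm, outside 66 mm. Fixed to the bench. A shallow dark wood tray with a grey felt floor. Floor 4 mm above the bench, rim 4 mm wide and 4 mm higher than the floor (top 8 mm above the bench). Origin: centre of its underside, on the bench; z up.
- square_nest: Square nest for the bench block: inside 66 x 66 mm, outside 74 x 74 mm. Fixed to the bench. A shallow dark wood tray with a grey felt floor. Floor 4 mm above the bench, rim 4 mm wide and 4 mm higher than the floor (top 8 mm above the bench). Origin: centre of its underside, on the bench; z up, x and y along its sides.
- oblong_nest: Oblong nest for the parts box: inside 76 mm (x) x 116 mm (y), outside 84 x 124 mm. Fixed to the bench. A shallow dark wood tray with a grey felt floor. Floor 4 mm above the bench, rim 4 mm wide and 4 mm higher than the floor (top 8 mm above the bench). Origin: centre of its underside, on the bench; z up, y along its length: the box's x axis must lie along this y axis (either way round) to fit.
- mug: White mug, 80 mm diameter, 92 mm high, standing beyond the pile; leave alone. Origin: centre of its underside; handle towards its +y.
- screwdriver: Screwdriver, about 150 mm long, lying beyond the pile; leave alone. Origin: underside, at about the middle; x along it towards the tip.

How it is judged:
On the way, in this order (a step that is already met when the one before it is completed fails the run):
1. the eye loupe sits flat in the small round nest, released (horizontal distance between loupe and small_round_nest below 0.012 m and z of loupe in the frame of small_round_nest between 0.002 and 0.006 m and angle between loupe's own z axis and vertical below 0.08 rad and linear speed of loupe below 0.02 m/s and contact force between the fingers and loupe below 0.1 N), for 0.2 s.
2. the parts tin sits flat in the large round nest, released (horizontal distance between tin and large_round_nest below 0.012 m and z of tin in the frame of large_round_nest between 0.002 and 0.006 m and angle between tin's own z axis and vertical below 0.08 rad and linear speed of tin below 0.02 m/s and contact force between the fingers and tin below 0.1 N), for 0.2 s.
3. the steel bench block sits flat in the square nest, released (horizontal distance between bench_block and square_nest below 0.012 m and z of bench_block in the frame of square_nest between 0.002 and 0.006 m and angle between bench_block's own z axis and vertical below 0.08 rad and linear speed of bench_block below 0.02 m/s and contact force between the fingers and bench_block below 0.1 N), for 0.2 s.
4. the blue parts box sits flat in the oblong nest, released (horizontal distance between parts_box and oblong_nest below 0.012 m and z of parts_box in the frame of oblong_nest between 0.002 and 0.006 m and angle between parts_box's own z axis and vertical below 0.08 rad and linear speed of parts_box below 0.02 m/s and contact force between the fingers and parts_box below 0.1 N), for 0.2 s.
At the end, for the whole second after the job is handed in: Loupe in the small round nest, tin in the large round nest, bench block in the square nest, parts box in the oblong nest: each upright (within 0.08 rad), its underside on the nest's floor (2 to 6 mm above the nest's underside), its centre within 12 mm of the nest's centre, released and at rest (all of step 1 and all of step 2 and all of step 3 and all of step 4); the robot touches nothing.
It fails at once if a piece of the pile is tipped over (more than 0.5 rad) (angle between any of loupe, tin, bench_block, parts_box's own z axis and vertical above 0.5 rad).
It fails at once if a piece of the pile is dropped (from more than about 2 cm) ((contact force between the fingers and loupe below 0.02 N and linear speed of loupe above 0.6 m/s) or (contact force between the fingers and tin below 0.02 N and linear speed of tin above 0.6 m/s) or (contact force between the fingers and bench_block below 0.02 N and linear speed of bench_block above 0.6 m/s) or (contact force between the fingers and parts_box below 0.02 N and linear speed of parts_box above 0.6 m/s)).
It fails at once if the mug or the screwdriver is pushed away (more than 30 mm) (distance of any of mug, screwdriver from where it was at the start of the episode above 0.03 m).
It also fails if it takes over 102 s, if anything falls off the work surface, if the arm or the gripper's body presses on something with over 40 N, if the wrist force passes 120 N, or if a joint passes its speed limit or range.

ROBOT

A 6-joint arm with a two-finger parallel gripper is mounted at the origin on the work surface. World frame = base frame: x ahead of the robot, y to its left, z up, the work surface at z = 0. Lengths are in m, angles in rad, forces in N, time in s.
With the tool pointing down it reaches from about 0.225 to 0.725 m from the base axis. Payload 3.1 kg.
Tool frame: the origin (TCP) lies on the centre line of the jaws, within the pads' length; the fingertips stand 22 mm ahead of it and the grasp point (between the pads) lies 3 mm ahead of it; z points along the fingers, y is the line along which they close (so a half turn about z gives the same grasp; the last joint's range is limited). The gripper opens to 85 mm and grips with 20 to 120 N. Pads are 22 mm wide; open, the fingers measure 114 mm over their backs; the gripper's body (76 mm by 85 mm) begins 54 mm behind the grasp point. The pads swing forward as they close: fully open they stand 13 mm farther back than shut.
Start: joints at [0.988, 0.048, 0.099, 1.622, 0, 1.443], TCP at [0.231, 0.472, 0.229] pointing down, gripper open.
Joint ranges: [-2.91, 2.91], [-0.99, 1.94], [-1.21, 1.42], [-2.12, 2.29], [-1.49, 1.47], [-3.14, 3.14]. Speed limits (rad/s): [2.79, 2.79, 3.14, 3.14, 3.14, 3.14].

INTERFACE

Orientations are given as [roll, pitch, yaw] about the fixed x, y, z axes, in that order (R = Rz(yaw) Ry(pitch) Rx(roll)).
In Python, from workcell import robot, cams gives the robot as it stands.
- The arm moves only by the tool play_rows, never from a script. Its argument "moves" is text: rows parted by semicolons, each of 7 numbers parted by spaces: the shift along the tool's x, y, z in m, then the turn, a rotation vector about the tool's x, y, z in degrees, then the finger opening in m, from 0 to 0.0854. In form: dx dy dz rx ry rz hand; .... A call has 1 to 10 rows; each row is the pose to reach, as a shift and turn from the pose commanded when the call began, along the tool's axes at that moment; what a row does not reach only later rows make up. A row lasts 1/12 s, in which the tool goes at most 41.7 mm and 7.16 degrees, less where a joint would pass 70% of its speed; a pose out of reach is approached as far as the arm can. A call with a gripper value outside its range is refused whole. The fingers move at their own pace and stop on an object; the grip force is fixed at half the most. Time passes only in rows, so rows that repeat a pose let the fingers close. It gives the time, the measured TCP pose, the force, the opening and the grip force at its end, in the units of the state.
- robot.sense(): the state, without advancing time (a new reading comes with each control period).
- cams.capture(name): name is "scene" or "side" or "wrist"; returns the picture (384x512x3 uint8, red, green, blue); there is no depth.
- cams.camera_model(name): a dict with "fovy" (degrees; the focal length in pixels is half the picture's height over the tangent of half this angle, whatever the lens; pixels are square), "cx", "cy" (the principal point, pixels), "position" and "attitude" of the camera in the world; the wrist camera has in their place "tool_from_camera" (4x4, takes a point from camera to tool coordinates, whose origin is the TCP and whose axes are the flange's). Camera axes: x right, y up, looking along -z (the intrinsics and any distortion apply to the point x, -y, -z); pixel columns grow to the right and rows downward; lengths in m; the calibration is good to about 2 mm. A picture is of the moment at which its call begins: read the wrist's pose just before it. camera_model takes no time and is no camera call.
- robot.hand_in(): hands the job in; it is judged then, once.
The state is a dict: "time_s": time; "joint_positions": joint angles; "dq": joint speeds; "joint_torque": joint torques, N m; "tool_pos": TCP position; "orientation": TCP orientation; "ft_force": force on the tool from outside, world axes, zero at the start; "ft_torque": the same for the moment, N m; "grip_width": finger opening in m; "grasp_force": force on a finger pad.
Only numpy, scipy, OpenCV 4.12 (cv2) and the standard library are available. Lean on these libraries where they do the work, as an engineer would, in place of code of your own. Each camera call takes 0.05 s, during which the arm holds its last target. There are 200 camera calls.

## Working session

There is one attempt and no reset: what is moved stays moved. The work goes in short steps, Python scripts to look and compute and a tool call to move; the robot and the scene stay as the last step left them, time stands still between calls to the robot, and variables do not carry over. Pictures are saved under pics/ and viewed, at most 14 in all, crops included, and the job is handed in when it is done.

Besides the shell and the picture viewer there is one more tool, called after "Request:" as name(argument=value, ...) on one line, values as JSON. play_rows: Moves the arm, as the interface text tells. Its arguments: {"type":"object","properties":{"moves":{"type":"string"}},"required":["moves"]}

```bash
mkdir -p pics
python3 - <<'E'
from workcell import robot, cams
import cv2
print(robot.sense())
for n in ("scene","side","wrist"):
    cv2.imwrite(f"pics/{n}0.png",cams.capture(n)[:,:,::-1]); print(n,cams.camera_model(n))
a=[cv2.imread(f"pics/{n}0.png") for n in("scene","side")]
E
```

```text
{'time_s': 0.0, 'joint_positions': array([ 9.88202402e-01,  4.87545525e-02,  9.75828585e-02,  1.62199413e+00,
       -1.56102813e-06,  1.44299371e+00]), 'dq': array([-0.00083026,  0.00075644,  0.00170286,  0.00063785,  0.00067574,
        0.00035515]), 'joint_torque': array([-2.77468782e-03, -3.38782525e+01,  3.20013893e+01,  2.05207377e-02,
       -4.01182851e-04, -6.68818174e-06]), 'tool_pos': array([0.23028925, 0.47110815, 0.22770768]), 'orientation': array([-3.13924228e+00, -3.00455394e-04,  2.68680099e+00]), 'ft_force': array([ 0.42595985, -0.25263278,  0.42125453]), 'ft_torque': array([ 0.03460677, -0.03571531, -0.02686079]), 'grasp_force': 0.0, 'grip_width': 0.08560369521615904}
scene {'fovy': 52.63305151149581, 'cx': 261.53319141402346, 'cy': 196.89709563002083, 'position': array([ 1.02940221, -0.63823156,  0.71431363]), 'attitude': array([0.88732466, 0.01438119, 0.58042671])}
side {'fovy': 54.057337443167405, 'cx': 252.35514442418764, 'cy': 196.964555829225, 'position': array([0.45027756, 0.65354129, 0.59026866]), 'attitude': array([ 0.88966774,  0.00525752, -2.93064798])}
wrist {'fovy': 67.43726443616454, 'cx': 254.3800671585277, 'cy': 191.86794579085353, 'tool_from_camera': array([[ 1.82860765e-04,  9.52406742e-01,  3.04830057e-01,
         7.79759090e-02],
       [ 9.99999964e-01, -1.14515598e-04, -2.42086794e-04,
        -4.29734872e-04],
       [-1.95657299e-04,  3.04830090e-01, -9.52406729e-01,
        -1.44942915e-01],
       [ 0.00000000e+00,  0.00000000e+00,  0.00000000e+00,
         1.00000000e+00]])}
```

View pics/scene0.png

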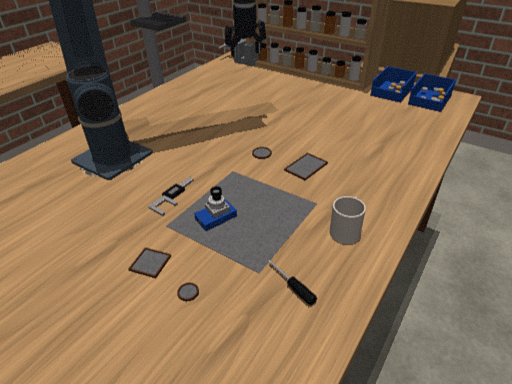

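View pics/side0.png

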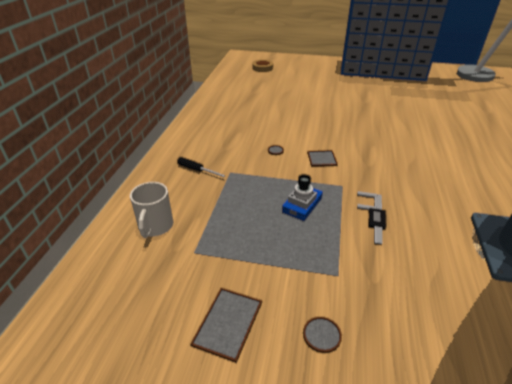

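```bash
cat > h.py <<'E'
import numpy as np, cv2
from scipy.spatial.transform import Rotation as R
from workcell import robot, cams
def pose(name, s=None):
    m=cams.camera_model(name)
    if name!="wrist": return m, R.from_euler('xyz',m['attitude']).as_matrix(), np.array(m['position'])
    T=np.array(m['tool_from_camera']); Rt=R.from_euler('xyz',s['orientation']).as_matrix()
    return m, Rt@T[:3,:3], Rt@T[:3,3]+s['tool_pos']
def cast(name,px,z,s=None):
    m,Rc,p=pose(name,s); f=192/np.tan(np.radians(m['fovy'])/2)
    px=np.atleast_2d(px).astype(float)
    d=np.c_[(px[:,0]-m['cx'])/f,-(px[:,1]-m['cy'])/f,-np.ones(len(px))]@Rc.T
    return (p+d*((z-p[2])/d[:,2])[:,None])[:,:2]
def project(name,P,s=None):
    m,Rc,p=pose(name,s); f=192/np.tan(np.radians(m['fovy'])/2)
    c=(np.atleast_2d(P)-p)@Rc
    return np.c_[m['cx']-f*c[:,0]/c[:,2], m['cy']+f*c[:,1]/c[:,2]]
def blob(mask,seed,r=60):
    """largest outer contour near seed"""
    x,y=seed; w=np.zeros_like(mask); w[max(0,y-r):y+r,max(0,x-r):x+r]=255
    cs,_=cv2.findContours(mask&w,cv2.RETR_EXTERNAL,cv2.CHAIN_APPROX_NONE)
    c=[c for c in cs if cv2.pointPolygonTest(c,(float(x),float(y)),False)>=0] or cs
    return max(c,key=cv2.contourArea)[:,0,:]
def rect(name,c,z,s=None):
    P=cast(name,c,z,s); (x,y),(a,b),t=cv2.minAreaRect((P*1000).astype(np.float32))
    return np.round([x,y,a,b,t],1)
E
python3 - <<'E'
from h import *
seeds={"scene":dict(sr=(188,292),sq=(150,262),lr=(262,153),ob=(305,166),box=(215,218)),
"side":dict(sr=(275,150),sq=(321,158),lr=(322,334),ob=(227,324),box=(292,209))}
for n,d in seeds.items():
    im=cv2.imread(f"pics/{n}0.png"); hsv=cv2.cvtColor(im,cv2.COLOR_BGR2HSV)
    m=((hsv[...,2]<125)).astype(np.uint8)*255
    b=cv2.inRange(hsv,(100,120,40),(130,255,255))
    for k,s in d.items():
        if k=="box": print(n,k,rect(n,cv2.convexHull(blob(b,s,30))[:,0],.015)); continue
        print(n,k,rect(n,blob(m,s),.005))
E
```

```text
scene sr [ 586.9 -283.9   46.7   49.9   40.5]
scene sq [ 451.4 -267.    78.3   78.1   14.3]
scene lr [412.8 282.9  64.4  68.3  32. ]
scene ob [575.9 293.  131.   89.4  81.4]
scene box [485.4 -53.4 106.9  80.8  67.8]
side sr [ 585.7 -281.1   41.1   49.9   10.2]
side sq [ 449.4 -263.3   75.1   82.3   14. ]
side lr [411.3 286.   64.8  65.3  11.9]
side ob [573.9 297.  126.9  85.5  81.4]
side box [482.  -49.8 119.9  66.3  69.6]
```

View pics/wrist0.png

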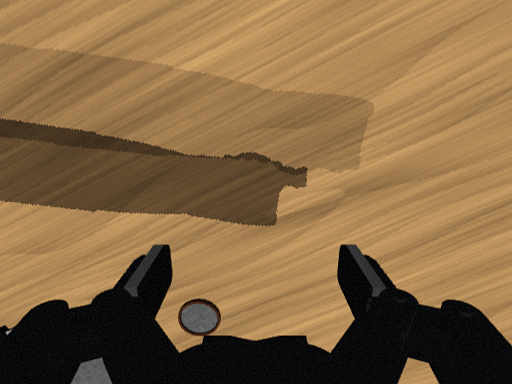

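The scene and side views show all four nests and the pile. Both views agree to about 4 mm. Next I move above the pile.

Request:
play_rows(moves="-0.457 -0.357 0 0 0 85 0.085;-0.457 -0.357 0 0 0 85 0.085;-0.457 -0.357 0 0 0 85 0.085;-0.457 -0.357 0 0 0 85 0.085;-0.457 -0.357 0 0 0 85 0.085;-0.457 -0.357 0 0 0 85 0.085;-0.457 -0.357 0 0 0 85 0.085;-0.457 -0.357 0 0 0 85 0.085;-0.457 -0.357 0 0 0 85 0.085;-0.457 -0.357 0 0 0 85 0.085")

```text
time_s: 0.98
tool_pos: [0.4132, 0.095, 0.2288]
orientation: [3.141, -0.0, 1.431]
ft_force: [1.2, 0.1, 0.3]
grip_width: 0.0848
grasp_force: 0.0
```

```bash
cat >> h.py <<'E'
def go(x,y,z,yaw,s=None):
    """shift (mm, tool axes) and rotation vector (deg) from measured pose to tool-down pose (mm, deg)"""
    s=s or robot.sense(); Rt=R.from_euler('xyz',s['orientation']); 
    T=R.from_euler('xyz',[180,0,yaw],degrees=True)
    d=Rt.inv().apply(np.array([x,y,z])/1000-s['tool_pos'])*1000
    return np.round(d,1), np.round((Rt.inv()*T).as_rotvec(degrees=True),2)
E
python3 -c "
from h import *
print(go(484,-51,228,68.5))"
```

```text
(array([-134.7,   90.5,    0.8]), array([ 1.000e-02, -1.000e-02,  1.347e+01]))
```

Request:
play_rows(moves="-0.125 0.085 0 0 0 10 0.085;-0.125 0.085 0 0 0 10 0.085;-0.125 0.085 0 0 0 10 0.085;-0.125 0.085 0 0 0 10 0.085;-0.125 0.085 0 0 0 10 0.085;-0.125 0.085 0 0 0 10 0.085;-0.125 0.085 0 0 0 10 0.085")

```text
time_s: 1.57
tool_pos: [0.4799, -0.0379, 0.2285]
orientation: [-3.14, -0.0, 1.262]
ft_force: [-0.3, -0.8, 0.5]
grip_width: 0.0851
grasp_force: 0.0
```

Run:
```python
from h import *
s=robot.sense(); print(s['tool_pos'],s['orientation'],s['dq'].max())
cv2.imwrite("pics/w1.png",cams.capture("wrist")[:,:,::-1])
import pickle; pickle.dump(s,open("s1.pkl","wb"))
```

```text
[ 0.4799266  -0.03790258  0.22850813] [-3.14000989e+00 -3.80892067e-04  1.26200578e+00] 0.02409198793338272
```

View pics/w1.png

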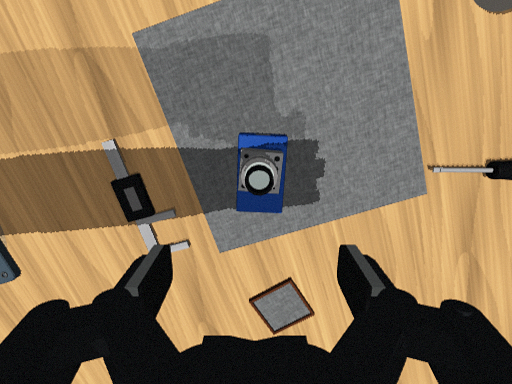

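The wrist view shows the pile at about (262,172): blue box, grey block, tin, and the loupe's dark ring at (260,180). I'll enlarge that area.

Run:
```python
from h import *
im=cv2.imread("pics/w1.png")
cv2.imwrite("pics/w1c.png",cv2.resize(im[125:220,215:310],None,fx=6,fy=6,interpolation=cv2.INTER_CUBIC))
```

```text
(no output)
```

View pics/w1c.png

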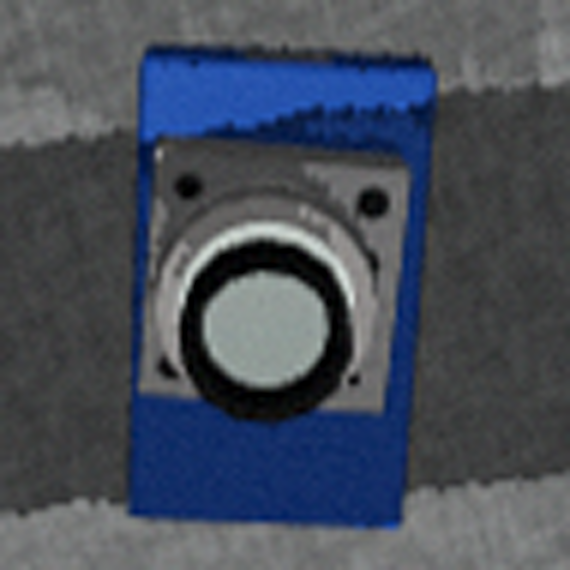

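Run:
```python
from h import *
import pickle; s=pickle.load(open("s1.pkl","rb"))
f=lambda a:np.array(a,float)/6-.4+[215,125]
C=lambda a,z:cast("wrist",f(a),z,s)*1000
lp=C([[267,328]],.092)[0]; print("loupe",lp)
for k,q,z in(("block",[(158,138),(412,160),(385,412),(138,392)],.042),("box",[(142,50),(435,64),(402,525),(130,514)],.024)):
    P=C(q,z); e=np.roll(P,-1,0)-P
    print(k,P.mean(0).round(1),np.hypot(*e.T).round(1),np.degrees(np.arctan2(e[:,1],e[:,0])).round(1))
im=cv2.imread("pics/w1.png");t=C([[270,310]],.062);print("tin~",t)
# second view of loupe: top blob in scene/side
for n,sd in(("scene",(215,192)),("side",(304,182))):
    im=cv2.imread(f"pics/{n}0.png"); m=cv2.inRange(im,(0,0,0),(45,45,45)); c=blob(m,sd,12)
    print(n,c.min(0),c.max(0), project(n,np.array([[*lp,92],[*lp,77]])/1000).round(1))
print(go(lp[0],lp[1],115,72.3))
```

```text
loupe [484.65289647 -38.28048863]
block [485.5 -42.2] [49.1 51.2 50.  51.3] [ -22.6 -112.   157.5   67. ]
box [484.  -50.6] [58.6 99.  59.1 99.3] [ -20.4 -109.9  159.9   69.8]
tin~ [[484.20923118 -43.03889875]]
scene [211 187] [221 200] [[216.6 188.6]
 [217.1 193.1]]
side [299 175] [309 189] [[303.1 177.4]
 [302.6 182.8]]
(array([  0.6,   4.8, 113.8]), array([-0.05, -0.02,  0.07]))
```

Request:
play_rows(moves="0 0.005 0.04 0 0 0 0.06;0 0.005 0.08 0 0 0 0.06;0 0.005 0.1 0 0 0 0.06;0 0.005 0.12 0 0 0 0.06;0 0.005 0.13 0 0 0 0.06;0 0.005 0.13 0 0 0 0.06;0 0.005 0.13 0 0 0 0.06")

```text
time_s: 2.2
tool_pos: [0.485, -0.0389, 0.0993]
orientation: [-3.141, -0.0, 1.264]
ft_force: [0.7, -0.1, 0.0]
grip_width: 0.0603
grasp_force: 0.0
```

Run:
```python
from h import *
s=robot.sense(); print(s['tool_pos'],s['grip_width'])
a=cams.capture("side")[:,:,::-1]; b=cams.capture("wrist")[:,:,::-1]
cv2.imwrite("pics/s2.png",np.hstack([cv2.resize(a[125:225,250:350],(400,400),interpolation=2),cv2.resize(b[130:330,160:360],(400,400))]))
```

```text
[ 0.4849911  -0.03890425  0.09928347] 0.06030745087757908
```

View pics/s2.png

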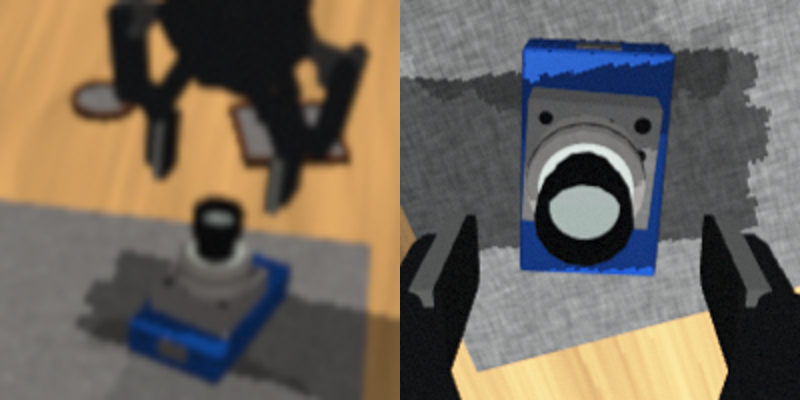

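Request:
play_rows(moves="0 0 0 0 0 0 0.027;0 0 0 0 0 0 0.027;0 0 0 0 0 0 0.027;0 0 0 0 0 0 0.027;0 0 0 0 0 0 0.027")

```text
time_s: 2.72
tool_pos: [0.4854, -0.0399, 0.0992]
orientation: [3.141, -0.0, 1.262]
ft_force: [0.4, -0.1, 0.4]
grip_width: 0.0269
grasp_force: 0.0
```

Run:
```python
from h import *
s=robot.sense(); print(s['tool_pos'],s['grip_width'])
a=cams.capture("side")[:,:,::-1]; b=cams.capture("wrist")[:,:,::-1]
cv2.imwrite("pics/s3.png",np.hstack([cv2.resize(a[125:225,250:350],(400,400),interpolation=2),cv2.resize(b[130:330,160:360],(400,400))]))
for z in (.08,.09,.1,.11): print(z,(project("side",[[.4854,-.0399,z]])-[250,125])*4)
```

```text
[ 0.48543938 -0.03993629  0.09924599] 0.02690483914062996
0.08 [[209.69307362 224.9875511 ]]
0.09 [[211.08827209 210.71464111]]
0.1 [[212.50436698 196.22796037]]
0.11 [[213.94183128 181.52267004]]
```

View pics/s3.png

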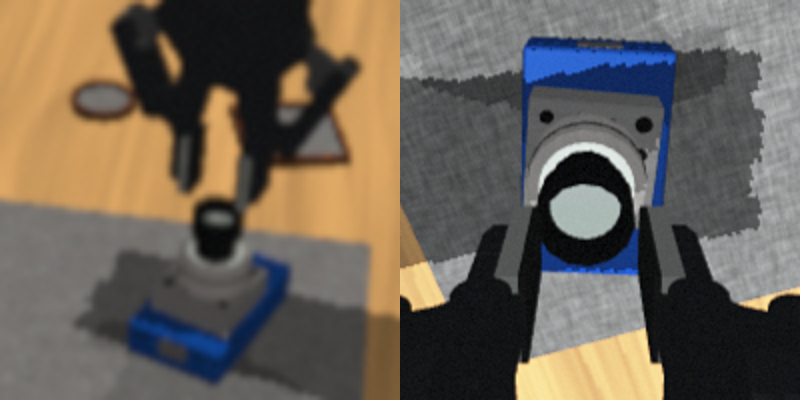

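Request:
play_rows(moves="0 0 0 0 0 0 0.055;0 0 0 0 0 0 0.055;0.001 0 0.01 0 0 0 0.055;0.001 0 0.02 0 0 0 0.055;0.001 0 0.02 0 0 0 0.025;0.001 0 0.02 0 0 0 0.025;0.001 0 0.02 0 0 0 0.025;0.001 0 0.02 0 0 0 0.025;0.001 0 0.02 0 0 0 0.025;0.001 0 0.02 0 0 0 0.025")

```text
time_s: 3.65
tool_pos: [0.4858, -0.0389, 0.0793]
orientation: [3.141, -0.0, 1.262]
ft_force: [-0.6, -0.4, -0.4]
grip_width: 0.0269
grasp_force: 59.0
```

Run:
```python
from h import *
s=robot.sense(); print(s['tool_pos'],s['grip_width'])
a=cams.capture("side")[:,:,::-1]; b=cams.capture("wrist")[:,:,::-1]
cv2.imwrite("pics/s4.png",np.hstack([cv2.resize(a[125:225,250:350],(400,400),interpolation=2),cv2.resize(b[130:330,160:360],(400,400))]))
```

```text
[ 0.48582198 -0.03892505  0.07925512] 0.026893757182205266
```

View pics/s4.png

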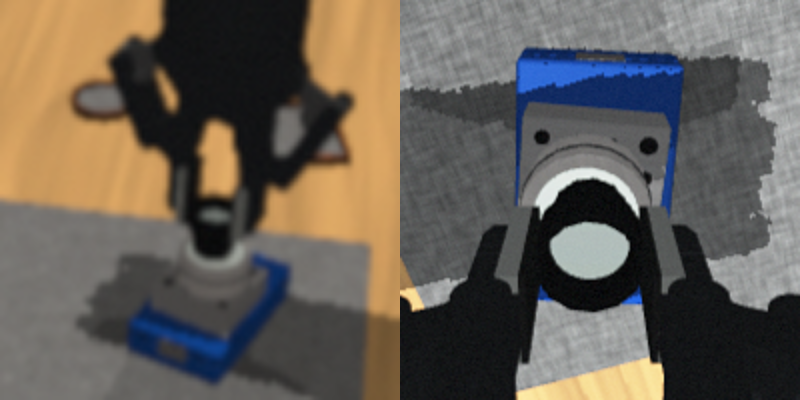

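The loupe is held across the cup at 59 N. I lift it and carry it to the small nest.

Request:
play_rows(moves="0 0 -0.015 0 0 0 0.02;0 0 -0.04 0 0 0 0.02;-0.02 0.017 -0.055 0 0 0 0.02;-0.05 0.042 -0.055 0 0 0 0.02;-0.08 0.067 -0.055 0 0 0 0.02;-0.11 0.092 -0.055 0 0 0 0.02;-0.14 0.118 -0.055 0 0 0 0.02;-0.17 0.143 -0.055 0 0 0 0.02;-0.19 0.16 -0.055 0 0 0 0.02;-0.202 0.17 -0.055 0 0 0 0.02")

```text
time_s: 4.58
tool_pos: [0.5868, -0.2866, 0.1333]
orientation: [3.141, 0.001, 1.259]
ft_force: [-0.1, 0.5, -0.7]
grip_width: 0.027
grasp_force: 59.2
```

Request:
play_rows(moves="0 0 0 0 0 0 0.02;0 0 0.02 0 0 0 0.02;0 0 0.04 0 0 0 0.02;0 0 0.06 0 0 0 0.02;0 0 0.075 0 0 0 0.02;0 0 0.085 0 0 0 0.02;0 0 0.085 0 0 0 0.02;0 0 0.085 0 0 0 0.02")

```text
time_s: 5.25
tool_pos: [0.5857, -0.2821, 0.0486]
orientation: [-3.14, -0.001, 1.263]
ft_force: [0.3, 0.4, -0.6]
grip_width: 0.0269
grasp_force: 59.2
```

Run:
```python
from h import *
s=robot.sense(); print(s['tool_pos'],s['grip_width'],s['grasp_force'])
print(go(586,-282.5,21.8,72.3))
a=cams.capture("scene")[:,:,::-1]; b=cams.capture("wrist")[:,:,::-1]
cv2.imwrite("pics/s5.png",np.hstack([cv2.resize(a[230:330,140:240],(400,400),interpolation=2),cv2.resize(b[130:330,160:360],(400,400))]))
```

```text
[ 0.58572201 -0.28206742  0.04863691] 0.026927179848401695 59.19623913243413
(array([-0.3,  0.4, 26.8]), array([-0.07, -0.03,  0.05]))
```

View pics/s5.png

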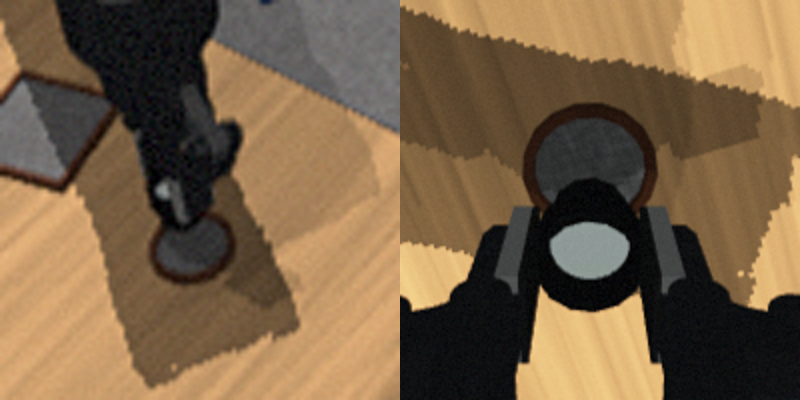

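The wrist view shows the loupe held upright and in line with the nest (both at column 590 of the crop). I lower it.

Request:
play_rows(moves="0 0 0.01 0 0 0 0.02;0 0 0.018 0 0 0 0.02;0 0 0.022 0 0 0 0.02;0 0 0.025 0 0 0 0.02;0 0 0.0265 0 0 0 0.02;0 0 0.0265 0 0 0 0.02;0 0 0.0265 0 0 0 0.02")

```text
time_s: 5.93
tool_pos: [0.5861, -0.283, 0.0224]
orientation: [-3.142, -0.0, 1.262]
ft_force: [-0.6, -0.1, 0.5]
grip_width: 0.0272
grasp_force: 59.2
```

Request:
play_rows(moves="0 0 0.0008 0 0 0 0.02;0 0 0.0015 0 0 0 0.02;0 0 0.002 0 0 0 0.02;0 0 0.002 0 0 0 0.02")

```text
time_s: 6.27
tool_pos: [0.5862, -0.283, 0.0205]
orientation: [3.141, 0.0, 1.262]
ft_force: [-0.4, 0.1, 0.3]
grip_width: 0.0273
grasp_force: 59.2
```

Request:
play_rows(moves="0 0 0.0007 0 0 0 0.02;0 0 0.0014 0 0 0 0.02;0 0 0.002 0 0 0 0.02;0 0 0.002 0 0 0 0.02")

```text
time_s: 6.6
tool_pos: [0.5864, -0.2831, 0.0198]
orientation: [3.141, 0.0, 1.262]
ft_force: [-1.8, 1.3, 4.8]
grip_width: 0.0269
grasp_force: 59.8
```

Contact force of 4.8 N. I release and lift clear.

Request:
play_rows(moves="0 0 0 0 0 0 0.045;0 0 0 0 0 0 0.06;0 0 0 0 0 0 0.06;0 0 0 0 0 0 0.06;0 0 -0.03 0 0 0 0.06;0 0 -0.07 0 0 0 0.06;0 0 -0.1 0 0 0 0.06;0 0 -0.1 0 0 0 0.06;0 0 -0.1 0 0 0 0.06")

```text
time_s: 7.35
tool_pos: [0.5882, -0.2842, 0.122]
orientation: [3.135, 0.002, 1.262]
ft_force: [0.5, 0.6, -0.3]
grip_width: 0.0604
grasp_force: 0.0
```

Run:
```python
from h import *
s=robot.sense(); b=cams.capture("wrist")[:,:,::-1]; a=cams.capture("scene")[:,:,::-1]; 
w=cams.capture("side")[:,:,::-1]
cv2.imwrite("pics/s6.png",np.hstack([cv2.resize(a[260:310,160:210],(400,400),interpolation=2),cv2.resize(b[130:330,160:360],(400,400))]))
# tin top from side camera now unobstructed: save crop too
cv2.imwrite("pics/side6.png",w); cv2.imwrite("pics/scene6.png",a)
print(s['tool_pos'],go(484.3,-42.5,150,67.3,s))
```

```text
[ 0.58821717 -0.28417309  0.12204145] (array([ 198.7, -172.2,  -29.5]), array([0.39, 0.08, 5.02]))
```

View pics/s6.png

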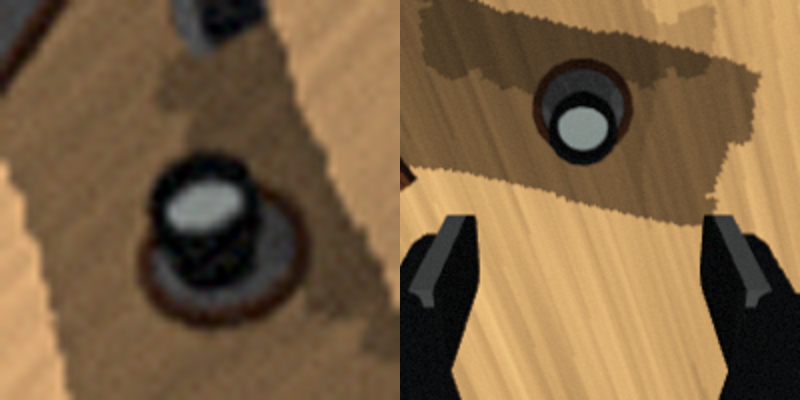

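The loupe is upright inside the small nest. Next is the tin.

Request:
play_rows(moves="0.02 -0.017 -0.03 0 0 5 0.075;0.06 -0.052 -0.03 0 0 5 0.075;0.1 -0.087 -0.03 0 0 5 0.075;0.14 -0.12 -0.03 0 0 5 0.075;0.17 -0.15 -0.03 0 0 5 0.075;0.199 -0.172 -0.03 0 0 5 0.075;0.199 -0.172 -0.03 0 0 5 0.075;0.199 -0.172 -0.03 0 0 5 0.075;0.199 -0.172 -0.03 0 0 5 0.075")

```text
time_s: 8.25
tool_pos: [0.4811, -0.0396, 0.1465]
orientation: [-3.139, 0.001, 1.178]
ft_force: [0.4, 0.1, 0.2]
grip_width: 0.0749
grasp_force: 0.0
```

Run:
```python
from h import *
import pickle
s=robot.sense(); b=np.ascontiguousarray(cams.capture("wrist")[:,:,::-1]); pickle.dump(s,open("s7.pkl","wb"))
print(s['tool_pos'],s['orientation'])
cv2.imwrite("pics/w7.png",cv2.resize(b[130:280,180:330],(600,600),interpolation=2))
cv2.imwrite("pics/w7full.png",b)
```

```text
[ 0.48113281 -0.03963135  0.14654071] [-3.13854344e+00  8.71960170e-04  1.17787234e+00]
```

View pics/w7.png

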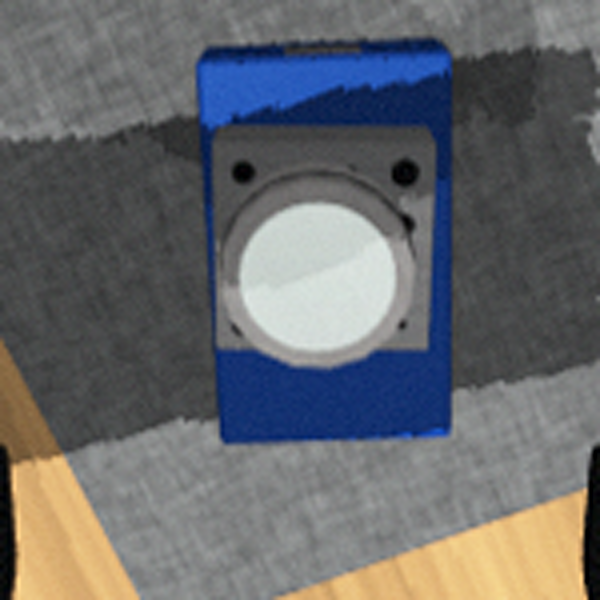

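Run:
```python
from h import *
import pickle; s=pickle.load(open("s7.pkl","rb"))
C=lambda a,z:cast("wrist",np.array(a,float)/4-.4+[180,130],z,s)*1000
t=C([[318,277]],.062)[0]; print("tin",t, np.ptp(C([[222,280],[413,280]],.060),0))
P=C([(212,128),(436,127),(429,351),(217,348)],.042); e=np.roll(P,-1,0)-P
print(P.mean(0),np.hypot(*e.T),np.degrees(np.arctan2(e[:,1],e[:,0])))
print(go(*t,51,67.3))
```

```text
tin [483.84489564 -42.95867176] [37.59353076 15.53642521]
[485.80107528 -42.15602214] [49.30390859 53.26435444 49.63817451 52.30690371] [ -22.21395802 -112.18765553  156.67982779   67.45681064]
(array([-1.2,  2.9, 95.8]), array([-0.12,  0.06,  0.09]))
```

Request:
play_rows(moves="-0.001 0.003 0.035 0 0 0 0.075;-0.001 0.003 0.065 0 0 0 0.075;-0.001 0.003 0.085 0 0 0 0.075;-0.001 0.003 0.096 0 0 0 0.075;-0.001 0.003 0.096 0 0 0 0.05;-0.001 0.003 0.096 0 0 0 0.03;-0.001 0.003 0.096 0 0 0 0.03;-0.001 0.003 0.096 0 0 0 0.03;-0.001 0.003 0.096 0 0 0 0.03;-0.001 0.003 0.096 0 0 0 0.03")

```text
time_s: 9.13
tool_pos: [0.4867, -0.0436, 0.0542]
orientation: [3.138, -0.0, 1.175]
ft_force: [0.4, -0.7, 3.1]
grip_width: 0.0381
grasp_force: 60.6
```

The tin is gripped at 60 N. Now I carry it to the large nest.

Request:
play_rows(moves="0 0 -0.01 0 0 0 0.03;0 0 -0.03 0 0 0 0.03;0.02 -0.014 -0.05 0 0 0 0.03;0.05 -0.036 -0.055 0 0 0 0.03;0.08 -0.057 -0.055 0 0 0 0.03;0.11 -0.079 -0.055 0 0 0 0.03;0.14 -0.1 -0.055 0 0 0 0.03;0.17 -0.121 -0.055 0 0 0 0.03;0.2 -0.143 -0.055 0 0 0 0.03;0.225 -0.161 -0.055 0 0 0 0.03")

```text
time_s: 9.97
tool_pos: [0.4224, 0.2289, 0.1084]
orientation: [3.141, -0.001, 1.176]
ft_force: [0.4, 1.0, 0.1]
grip_width: 0.038
grasp_force: 60.3
```

```bash
python3 -c "
from h import *
s=robot.sense();print(s['tool_pos'],s['grip_width'],s['grasp_force'],go(412,284.5,50,67.3))"
```

```text
[0.42236404 0.22891338 0.10837709] 0.03798470483407197 60.318710803985596 (array([ 47.3, -30.9,  58.4]), array([ 0.02, -0.07,  0.1 ]))
```

Request:
play_rows(moves="0.025 -0.018 0 0 0 0 0.03;0.042 -0.03 0.01 0 0 0 0.03;0.048 -0.033 0.03 0 0 0 0.03;0.048 -0.033 0.05 0 0 0 0.03;0.048 -0.033 0.065 0 0 0 0.03;0.048 -0.033 0.075 0 0 0 0.03;0.048 -0.033 0.075 0 0 0 0.03;0.048 -0.033 0.075 0 0 0 0.03")

```text
time_s: 10.63
tool_pos: [0.4111, 0.2833, 0.0325]
orientation: [-3.141, 0.001, 1.175]
ft_force: [-0.6, -0.4, 0.7]
grip_width: 0.038
grasp_force: 60.3
```

Run:
```python
from h import *
s=robot.sense();print(s['tool_pos'],s['grip_width'],s['grasp_force'],go(412,284.5,16.2,67.3))
b=cams.capture("wrist")[:,:,::-1]; a=cams.capture("side")[:,:,::-1]
cv2.imwrite("pics/s8.png",np.hstack([cv2.resize(a[280:380,270:370],(400,400),interpolation=2),cv2.resize(b[130:330,160:360],(400,400))]))
```

```text
[0.41106559 0.28329224 0.0324695 ] 0.03803553040216401 60.33257246017456 (array([ 1.5,  0.4, 16.3]), array([-0.03,  0.04,  0.02]))
```

View pics/s8.png

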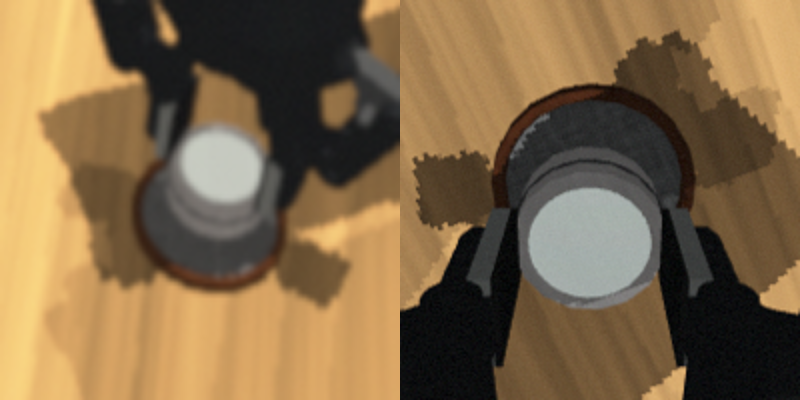

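The wrist view shows the tin level and centred over the large nest. I lower it.

Request:
play_rows(moves="0.001 0 0.008 0 0 0 0.03;0.001 0 0.013 0 0 0 0.03;0.001 0 0.015 0 0 0 0.03;0.001 0 0.016 0 0 0 0.03;0.001 0 0.017 0 0 0 0.03;0.001 0 0.017 0 0 0 0.03")

```text
time_s: 11.23
tool_pos: [0.4116, 0.2843, 0.0162]
orientation: [-3.141, 0.0, 1.175]
ft_force: [-2.4, -1.0, 3.1]
grip_width: 0.038
grasp_force: 61.0
```

Request:
play_rows(moves="0 0 0.0005 0 0 0 0.03;0 0 0.0008 0 0 0 0.03;0 0 0.0008 0 0 0 0.03")

```text
time_s: 11.48
tool_pos: [0.4116, 0.2843, 0.0161]
orientation: [3.142, 0.0, 1.175]
ft_force: [-3.6, -1.8, 8.5]
grip_width: 0.0378
grasp_force: 61.5
```

Contact at 8.5 N. I release the tin and go back for the block.

Request:
play_rows(moves="0 0 0 0 0 0 0.055;0 0 0 0 0 0 0.075;0 0 0 0 0 0 0.075;0 0 0 0 0 0 0.075;0 0 -0.02 0 0 0 0.075;0 0 -0.05 0 0 0 0.075;0 0 -0.08 0 0 0 0.075;-0.02 0.014 -0.11 0 0 0 0.075;-0.05 0.036 -0.12 0 0 0 0.075;-0.08 0.057 -0.12 0 0 0 0.075")

```text
time_s: 12.32
tool_pos: [0.4364, 0.189, 0.1391]
orientation: [3.135, -0.005, 1.178]
ft_force: [1.0, 1.2, -0.5]
grip_width: 0.075
grasp_force: 0.0
```

Run:
```python
from h import *
im=cams.capture("side")[:,:,::-1].copy(); cv2.imwrite("pics/side9.png",im)
p=project("side",[[.412,.2845,.024],[.4116,.2843,.006]]).round(1); print(p)
hsv=cv2.cvtColor(im,cv2.COLOR_BGR2HSV); m=cv2.inRange(hsv,(0,0,165),(180,45,255)); 
c=blob(m,tuple(p[0].astype(int)),30); print(cast("side",c,.024).min(0),cast("side",c,.024).max(0),cast("side",c,.024).mean(0))
s=robot.sense(); print(s['tool_pos'],go(485.8,-42.2,120,67.4))
```

```text
[[322.6 326.7]
 [321.7 332.5]]
[0.39124505 0.26572101] [0.43000847 0.30576676] [0.41015716 0.28599822]
[0.43688423 0.18210097 0.13713583] (array([-187.5,  132.3,   18.6]), array([ 0.45,  0.14, -0.33]))
```

Request:
play_rows(moves="-0.03 0.021 0 0 0 0 0.075;-0.065 0.046 0 0 0 0 0.075;-0.1 0.071 0 0 0 0 0.075;-0.13 0.093 0 0 0 0 0.075;-0.16 0.114 0 0 0 0 0.075;-0.18 0.128 0.01 0 0 0 0.075;-0.192 0.137 0.03 0 0 0 0.075;-0.192 0.137 0.05 0 0 0 0.075;-0.192 0.137 0.05 0 0 0 0.075;-0.192 0.137 0.05 0 0 0 0.075")

```text
time_s: 13.2
tool_pos: [0.4842, -0.041, 0.0829]
orientation: [-3.137, 0.001, 1.174]
ft_force: [0.6, 0.5, 0.6]
grip_width: 0.0752
grasp_force: 0.0
```

Run:
```python
from h import *
s=robot.sense(); im=cams.capture("wrist")[:,:,::-1]; cv2.imwrite("pics/w10.png",im)
hsv=cv2.cvtColor(im,cv2.COLOR_BGR2HSV)
b=cv2.inRange(hsv,(100,120,40),(130,255,255))
cs,h=cv2.findContours(b,cv2.RETR_CCOMP,cv2.CHAIN_APPROX_NONE)
for c,hh in zip(cs,h[0]):
    if cv2.contourArea(c)>300: print(hh[3],rect("wrist",c[:,0],.042 if hh[3]>=0 else .024,s))
print(s['tool_pos'],go(485.8,-42.2,31,67.4,s))
```

```text
-1 [484.3 -49.8 102.7  59.3  69.9]
[ 0.48422066 -0.04096113  0.08292811] (array([-0.5,  2.2, 51.9]), array([-0.25,  0.03, -0.11]))
```

Request:
play_rows(moves="0 0.001 0.025 0 0 0 0.075;0 0.001 0.042 0 0 0 0.075;0 0.001 0.05 0 0 0 0.075;0 0.001 0.053 0 0 0 0.075;0 0.001 0.053 0 0 0 0.06;0 0.001 0.053 0 0 0 0.05;0 0.001 0.053 0 0 0 0.035;0 0.001 0.053 0 0 0 0.035;0 0.001 0.053 0 0 0 0.035;0 0.001 0.053 0 0 0 0.035")

```text
time_s: 14.08
tool_pos: [0.4881, -0.0417, 0.0337]
orientation: [3.139, -0.001, 1.175]
ft_force: [-1.4, 1.1, 5.8]
grip_width: 0.0473
grasp_force: 62.0
```

The block is gripped at 62 N. I lift it gently and check it with the wrist camera.

Request:
play_rows(moves="0 0 -0.005 0 0 0 0.035;0 0 -0.012 0 0 0 0.035;0 0 -0.025 0 0 0 0.035;0 0 -0.04 0 0 0 0.035;0 0 -0.05 0 0 0 0.035;0 0 -0.05 0 0 0 0.035;0 0 -0.05 0 0 0 0.035")

```text
time_s: 14.67
tool_pos: [0.4874, -0.0419, 0.0822]
orientation: [3.14, -0.0, 1.175]
ft_force: [-0.0, -0.2, -3.1]
grip_width: 0.0472
grasp_force: 62.3
```

Run:
```python
from h import *
s=robot.sense(); im=cams.capture("wrist")[:,:,::-1]; a=cams.capture("side")[:,:,::-1]
cv2.imwrite("pics/s11.png",np.hstack([cv2.resize(a[140:240,250:350],(400,400),interpolation=2),cv2.resize(im[130:330,160:360],(400,400))]))
print(s['tool_pos'],s['grip_width'],s['grasp_force'],s['ft_force'])
for yaw in(74,76.0): print(go(450.5,-265,85,yaw))
```

```text
[ 0.48742798 -0.04194411  0.08215391] 0.04724981280611144 62.320135831832886 [-0.01714252 -0.17321585 -3.09641419]
(array([-219.8,   53.2,   -4.3]), array([-0.09,  0.02, -6.68]))
(array([-219.8,   53.2,   -4.3]), array([-0.09,  0.01, -8.68]))
```

View pics/s11.png

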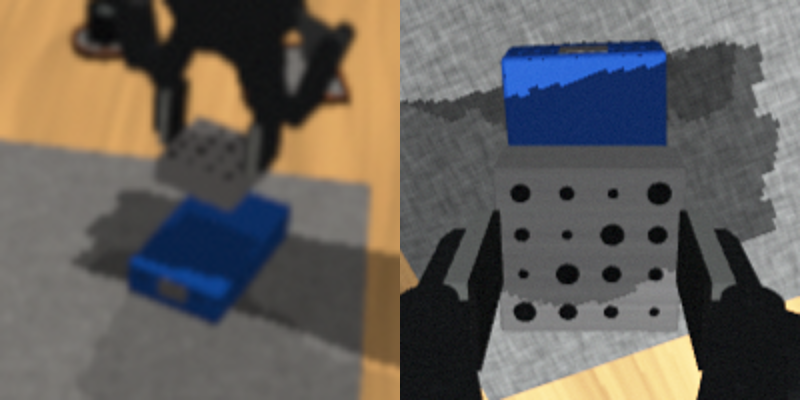

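The block hangs level in the fingers and the box is undisturbed. I carry the block to the square nest, turning 37°.

Request:
play_rows(moves="-0.01 0.002 0 0 0 -1 0.035;-0.035 0.008 0 0 0 -5 0.035;-0.065 0.015 0 0 0 -10 0.035;-0.095 0.022 0 0 0 -15 0.035;-0.125 0.029 0 0 0 -20 0.035;-0.155 0.036 0 0 0 -26 0.035;-0.185 0.043 0 0 0 -32 0.035;-0.208 0.048 0 0 0 -36 0.035;-0.218 0.051 0 0 0 -37 0.035;-0.218 0.051 0 0 0 -37 0.035")

```text
time_s: 15.6
tool_pos: [0.4486, -0.2648, 0.0802]
orientation: [-3.14, -0.0, 1.817]
ft_force: [0.6, 0.4, -3.1]
grip_width: 0.0473
grasp_force: 62.3
```

Request:
play_rows(moves="0 0 0 0 0 0 0.035;0 0 0.02 0 0 0 0.035;0 0 0.035 0 0 0 0.035;0 0 0.045 0 0 0 0.035;0 0 0.05 0 0 0 0.035;0 0 0.05 0 0 0 0.035;0 0 0.05 0 0 0 0.035")

```text
time_s: 16.18
tool_pos: [0.4498, -0.2619, 0.0315]
orientation: [-3.141, -0.0, 1.821]
ft_force: [0.6, -0.9, -3.0]
grip_width: 0.0466
grasp_force: 62.4
```

Run:
```python
from h import *
s=robot.sense(); im=cams.capture("wrist")[:,:,::-1]; a=cams.capture("scene")[:,:,::-1]
cv2.imwrite("pics/s12.png",np.hstack([cv2.resize(a[220:300,110:190],(400,400),interpolation=2),cv2.resize(im[130:330,160:360],(400,400))]))
print(s['tool_pos'],s['grip_width'],s['grasp_force'],go(450,-262.9,13.7,104.2))
```

```text
[ 0.44983293 -0.26189876  0.03154378] 0.04663912065723567 62.35111713409424 (array([ 0.1, -0.7, 19. ]), array([0.07, 0.09, 0.15]))
```

View pics/s12.png

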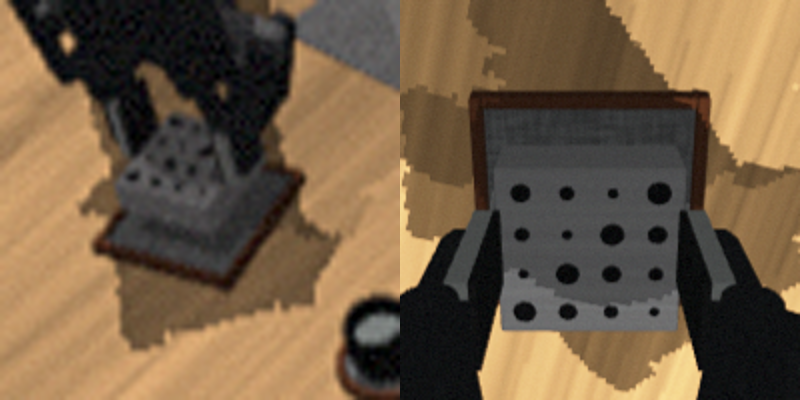

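The block is square to the nest and centred over it. I lower it.

Request:
play_rows(moves="0 -0.001 0.006 0 0 0 0.035;0 -0.001 0.011 0 0 0 0.035;0 -0.001 0.014 0 0 0 0.035;0 -0.001 0.016 0 0 0 0.035;0 -0.001 0.017 0 0 0 0.035;0 -0.001 0.0175 0 0 0 0.035;0 -0.001 0.0175 0 0 0 0.035")

```text
time_s: 16.87
tool_pos: [0.4488, -0.2628, 0.014]
orientation: [-3.142, -0.0, 1.821]
ft_force: [1.0, 1.3, -2.1]
grip_width: 0.047
grasp_force: 62.4
```

Request:
play_rows(moves="0 0 0.0005 0 0 0 0.035;0 0 0.001 0 0 0 0.035;0 0 0.0013 0 0 0 0.035;0 0 0.0013 0 0 0 0.035")

```text
time_s: 17.2
tool_pos: [0.449, -0.263, 0.0137]
orientation: [3.141, 0.001, 1.821]
ft_force: [-2.3, 1.2, 2.2]
grip_width: 0.0468
grasp_force: 63.2
```

Request:
play_rows(moves="0 0 0.0005 0 0 0 0.035;0 0 0.0005 0 0 0 0.06;0 0 0.0005 0 0 0 0.08;0 0 0.0005 0 0 0 0.085;0 0 0.0005 0 0 0 0.085;0 0 -0.02 0 0 0 0.085;0 0 -0.05 0 0 0 0.085;0 0 -0.08 0 0 0 0.085;0 0 -0.08 0 0 0 0.085")

```text
time_s: 17.95
tool_pos: [0.4525, -0.2656, 0.0998]
orientation: [3.134, 0.01, 1.821]
ft_force: [2.5, -0.1, 1.4]
grip_width: 0.0847
grasp_force: 0.0
```

Run:
```python
from h import *
s=robot.sense(); im=cams.capture("wrist")[:,:,::-1]; cv2.imwrite("pics/w13.png",im)
print(s['tool_pos'],go(484.2,-50.2,90,69.9,s))
hsv=cv2.cvtColor(im,cv2.COLOR_BGR2HSV)
p=project("wrist",[[.4505,-.265,.022],[.4505,-.265,.004]],s); print(p)
# block: grey bright vs nest rim brown; check saturation profile along row/col through block centre
x,y=p[0].round().astype(int)
print(x,y,"row V",hsv[y,x-60:x+60:4,2],"row S",hsv[y,x-60:x+60:4,1]); print("col V",hsv[y-60:y+60:4,x,2],"S",hsv[y-60:y+60:4,x,1])
for n in("scene","side"):
    a=cams.capture(n)[:,:,::-1]; cv2.imwrite(f"pics/{n}13.png",a)
```

```text
[ 0.45254736 -0.26563136  0.09976629] (array([201. ,  83.9,   8.5]), array([ 0.58,  0.4 , 34.43]))
[[251.67225073 197.20706938]
 [251.69080024 190.40962921]]
252 197 row V [115 112 114 107 109  42  57  61  98  98  97 101  86  70  65  67  64  68
  68  67  62  67  64  57  55  44 122 115 120 121] row S [129 141 134 129 131 206  13   8   8   0   5   3   9  11   4   4   8   8
   8  11   4   0   8   0  28 151 132 133 130 131]
col V [ 73  74  75  50  32  39  37  56  67  66  65  70  65  60  68  67  60  99
 100 100  98  88  80  46 107 105 101 111 122 121] S [133 124 126 117 167  13  14   5   8  12   4   4   4   4   4   4  13   8
   5   3   8   0  10 205 133 129 134 131 125 129]
```

Request:
play_rows(moves="0.025 0.01 0 0 0 4 0.085;0.06 0.025 0 0 0 10 0.085;0.095 0.04 0 0 0 16 0.085;0.13 0.054 0 0 0 22 0.085;0.165 0.069 0 0 0 28 0.085;0.19 0.08 0 0 0 33 0.085;0.201 0.084 0 0 0 34.4 0.085;0.201 0.084 0 0 0 34.4 0.085;0.201 0.084 0 0 0 34.4 0.085;0.201 0.084 0 0 0 34.4 0.085")

```text
time_s: 18.93
tool_pos: [0.4797, -0.0477, 0.0917]
orientation: [-3.14, 0.001, 1.221]
ft_force: [0.2, -0.3, 0.9]
grip_width: 0.085
grasp_force: 0.0
```

Run:
```python
from h import *
s=robot.sense(); im=cams.capture("wrist")[:,:,::-1]; cv2.imwrite("pics/w14.png",im)
b=cv2.inRange(cv2.cvtColor(im,cv2.COLOR_BGR2HSV),(100,120,30),(130,255,255))
c=max(cv2.findContours(b,0,1)[0],key=cv2.contourArea)[:,0]
print(c.min(0),c.max(0),rect("wrist",c,.024,s))
print(s['tool_pos'],go(484.2,-50.2,17,69.9,s))
```

```text
[222 140] [301 261] [484.  -50.4 101.1  59.5  69.8]
[ 0.47973387 -0.0477404   0.09166535] (array([-0.7,  5.2, 74.7]), array([-0.11,  0.05,  0.03]))
```

Request:
play_rows(moves="-0.001 0.005 0.03 0 0 0 0.085;-0.001 0.005 0.055 0 0 0 0.085;-0.001 0.005 0.07 0 0 0 0.085;-0.001 0.005 0.078 0 0 0 0.085;-0.001 0.005 0.078 0 0 0 0.085;-0.001 0.005 0.078 0 0 0 0.07;-0.001 0.005 0.078 0 0 0 0.045;-0.001 0.005 0.078 0 0 0 0.045;-0.001 0.005 0.078 0 0 0 0.045;-0.001 0.005 0.078 0 0 0 0.045")

```text
time_s: 19.82
tool_pos: [0.4864, -0.0502, 0.0194]
orientation: [3.138, -0.001, 1.221]
ft_force: [-4.9, 1.3, 13.4]
grip_width: 0.0451
grasp_force: 6.8
```

The fingers closed above the lid: the tips sit higher than stated. I open, rise and re-measure the box.

Request:
play_rows(moves="0 0 -0.006 0 0 0 0.085;0 0 -0.006 0 0 0 0.085;0 0 -0.006 0 0 0 0.085;0 0 -0.006 0 0 0 0.085;0 0 -0.03 0 0 0 0.085;0 0 -0.06 0 0 0 0.085;0 0 -0.06 0 0 0 0.085;0 0 -0.06 0 0 0 0.085;0 0 -0.06 0 0 0 0.085")

```text
time_s: 20.57
tool_pos: [0.4846, -0.0499, 0.0743]
orientation: [-3.141, 0.0, 1.22]
ft_force: [-0.7, 0.7, 0.5]
grip_width: 0.0845
grasp_force: 0.0
```

```bash
cat > box.py <<'E'
from h import *
s=robot.sense(); im=cams.capture("wrist")[:,:,::-1]
b=cv2.inRange(cv2.cvtColor(im,cv2.COLOR_BGR2HSV),(100,120,30),(130,255,255))
c=max(cv2.findContours(b,0,1)[0],key=cv2.contourArea)[:,0]
r=rect("wrist",c,.024,s); print(c.min(0),c.max(0),r)
print(s['tool_pos'],s['grip_width'],go(r[0],r[1],1,69.8,s))
E
python3 box.py
```

```text
[212 142] [298 272] [484.9 -50.1 101.4  59.4  69.7]
[ 0.48464893 -0.04986336  0.07431161] 0.084537680512225 (array([-0.1,  0.4, 73.3]), array([-0.03,  0.  ,  0.12]))
```

Request:
play_rows(moves="0 0 0.025 0 0 0 0.085;0 0 0.05 0 0 0 0.085;0 0 0.065 0 0 0 0.085;0 0 0.071 0 0 0 0.085;0 0 0.071 0 0 0 0.085;0 0 0.071 0 0 0 0.075")

```text
time_s: 21.12
tool_pos: [0.4841, -0.0497, 0.0031]
orientation: [-3.14, 0.0, 1.22]
ft_force: [-0.6, -0.2, -0.1]
grip_width: 0.0759
grasp_force: 0.0
```

Request:
play_rows(moves="0 0 0 0 0 0 0.065;0 0 0 0 0 0 0.05;0 0 0 0 0 0 0.045;0 0 0 0 0 0 0.045;0 0 0 0 0 0 0.045")

```text
time_s: 21.53
tool_pos: [0.4865, -0.0503, 0.0056]
orientation: [3.138, -0.0, 1.22]
ft_force: [0.9, 0.3, 5.2]
grip_width: 0.0583
grasp_force: 67.9
```

The box is gripped at 58 mm with 68 N. I lift it and carry it.

Request:
play_rows(moves="0 0 -0.004 0 0 0 0.045;0 0 -0.012 0 0 0 0.045;0 0 -0.025 0 0 0 0.045;0 0 -0.04 0 0 0 0.045;0 0 -0.055 0 0 0 0.045;0.015 -0.001 -0.065 0 0 0 0.045;0.04 -0.004 -0.07 0 0 -1 0.045;0.07 -0.007 -0.07 0 0 -2 0.045;0.1 -0.01 -0.07 0 0 -4 0.045;0.13 -0.012 -0.07 0 0 -5 0.045")

```text
time_s: 22.37
tool_pos: [0.5176, 0.0775, 0.0737]
orientation: [-3.14, 0.0, 1.308]
ft_force: [0.4, -0.8, -1.8]
grip_width: 0.0587
grasp_force: 67.1
```

```bash
python3 -c "
from h import *
s=robot.sense();print(s['tool_pos'],s['grip_width'],s['grasp_force'],go(575,295,75,81.4))"
```

```text
[0.51760291 0.07745692 0.07367657] 0.05868608802821554 67.05824017524719 (array([225. ,  -1. ,  -1.4]), array([-0.08,  0.02, -6.44]))
```

Request:
play_rows(moves="0.03 0 0 0 0 -1 0.045;0.06 0 0 0 0 -2 0.045;0.09 0 0 0 0 -3 0.045;0.12 0 0 0 0 -4 0.045;0.15 0 0 0 0 -5 0.045;0.175 0 0 0 0 -6 0.045;0.195 -0.001 0 0 0 -6.4 0.045;0.207 -0.001 0 0 0 -6.4 0.045;0.207 -0.001 0 0 0 -6.4 0.045;0.207 -0.001 0 0 0 -6.4 0.045")

```text
time_s: 23.2
tool_pos: [0.5702, 0.2766, 0.0729]
orientation: [-3.14, 0.002, 1.421]
ft_force: [1.0, -0.0, -3.2]
grip_width: 0.0585
grasp_force: 67.1
```

Run:
```python
from h import *
s=robot.sense(); im=cams.capture("wrist")[:,:,::-1]; cv2.imwrite("pics/w15.png",im)
b=cv2.inRange(cv2.cvtColor(im,cv2.COLOR_BGR2HSV),(100,120,30),(130,255,255))
c=max(cv2.findContours(b,0,1)[0],key=cv2.contourArea)[:,0]
r=rect("wrist",c,s['tool_pos'][2]-.0056+.024,s); print(c.min(0),c.max(0),r)
print(s['tool_pos'],s['orientation'],go(575,295,30,81.4,s))
```

```text
[190 160] [319 341] [570.3 277.8 101.7  59.1  81.4]
[0.57021775 0.2766072  0.07292283] [-3.13974065e+00  1.59534971e-03  1.42060759e+00] (array([19. ,  2.1, 42.9]), array([-0.11,  0.09, -0.01]))
```

Request:
play_rows(moves="0.01 0.001 0 0 0 0 0.045;0.0175 0.002 0.01 0 0 0 0.045;0.0175 0.002 0.025 0 0 0 0.045;0.0175 0.002 0.038 0 0 0 0.045;0.0175 0.002 0.046 0 0 0 0.045;0.0175 0.002 0.048 0 0 0 0.045;0.0175 0.002 0.048 0 0 0 0.045")

```text
time_s: 23.83
tool_pos: [0.5744, 0.2928, 0.0239]
orientation: [-3.139, 0.002, 1.419]
ft_force: [1.0, 0.2, -2.0]
grip_width: 0.0583
grasp_force: 67.0
```

Run:
```python
from h import *
s=robot.sense(); im=cams.capture("wrist")[:,:,::-1]; cv2.imwrite("pics/w16.png",im)
b=cv2.inRange(cv2.cvtColor(im,cv2.COLOR_BGR2HSV),(100,120,30),(130,255,255))
c=max(cv2.findContours(b,0,1)[0],key=cv2.contourArea)[:,0]
r=rect("wrist",c,s['tool_pos'][2]-.0056+.024,s); print("box",r)
# nest far inner edge along centre line: predicted vs seen (dark-red rim pixels)
t=np.radians(81.4); u=np.array([np.cos(t),np.sin(t)]); n=np.array([575,295])
for q in (58,62): print(q,project("wrist",[[*(n+q*u)/1000,.008]],s).round(1))
hsv=cv2.cvtColor(im,cv2.COLOR_BGR2HSV)
print([(y,*hsv[y,254,1:]) for y in range(100,180,3)])
print(s['tool_pos'],go(575,295,9.6,81.4,s))
```

```text
box [574.6 294.  101.8  59.1  81.2]
58 [[254.9 132.8]]
62 [[254.9 125.4]]
[(100, np.uint8(124), np.uint8(204)), (103, np.uint8(124), np.uint8(208)), (106, np.uint8(123), np.uint8(208)), (109, np.uint8(119), np.uint8(210)), (112, np.uint8(124), np.uint8(208)), (115, np.uint8(123), np.uint8(210)), (118, np.uint8(124), np.uint8(211)), (121, np.uint8(123), np.uint8(211)), (124, np.uint8(134), np.uint8(101)), (127, np.uint8(172), np.uint8(95)), (130, np.uint8(177), np.uint8(95)), (133, np.uint8(13), np.uint8(77)), (136, np.uint8(2), np.uint8(120)), (139, np.uint8(5), np.uint8(111)), (142, np.uint8(5), np.uint8(111)), (145, np.uint8(2), np.uint8(111)), (148, np.uint8(4), np.uint8(118)), (151, np.uint8(4), np.uint8(119)), (154, np.uint8(4), np.uint8(125)), (157, np.uint8(8), np.uint8(136)), (160, np.uint8(100), np.uint8(61)), (163, np.uint8(64), np.uint8(56)), (166, np.uint8(5), np.uint8(55)), (169, np.uint8(163), np.uint8(102)), (172, np.uint8(217), np.uint8(160)), (175, np.uint8(210), np.uint8(185)), (178, np.uint8(203), np.uint8(185))]
[0.57442529 0.29278267 0.02390455] (array([ 2.3,  0.3, 14.3]), array([-0.17,  0.1 , -0.1 ]))
```

Rim predicted at rows 125–133 and seen at 124–132, so the nest position is confirmed. I lower the box.

Request:
play_rows(moves="0.001 0 0.005 0 0 0 0.045;0.001 0 0.009 0 0 0 0.045;0.001 0 0.011 0 0 0 0.045;0.001 0 0.0125 0 0 0 0.045;0.001 0 0.0135 0 0 0 0.045;0.001 0 0.0135 0 0 0 0.045")

```text
time_s: 24.38
tool_pos: [0.5757, 0.2944, 0.0121]
orientation: [-3.141, 0.0, 1.419]
ft_force: [0.0, 0.5, -1.5]
grip_width: 0.0586
grasp_force: 67.1
```

Request:
play_rows(moves="0 0 0.001 0 0 0 0.045;0 0 0.002 0 0 0 0.045;0 0 0.0025 0 0 0 0.045;0 0 0.0025 0 0 0 0.045")

```text
time_s: 24.72
tool_pos: [0.5759, 0.2945, 0.0098]
orientation: [3.142, -0.0, 1.419]
ft_force: [0.4, -0.0, -2.2]
grip_width: 0.0584
grasp_force: 67.0
```

Request:
play_rows(moves="0 0 0.001 0 0 0 0.045;0 0 0.0015 0 0 0 0.045;0 0 0.002 0 0 0 0.045;0 0 0.002 0 0 0 0.045")

```text
time_s: 25.05
tool_pos: [0.576, 0.2945, 0.0097]
orientation: [3.141, -0.0, 1.419]
ft_force: [-3.0, -1.4, 6.0]
grip_width: 0.0583
grasp_force: 67.9
```

Contact at 6 N. I release and rise.

Request:
play_rows(moves="0 0 0 0 0 0 0.065;0 0 0 0 0 0 0.08;0 0 0 0 0 0 0.085;0 0 0 0 0 0 0.085;0 0 -0.02 0 0 0 0.085;0 0 -0.06 0 0 0 0.085;0 0 -0.1 0 0 0 0.085;0 0 -0.12 0 0 0 0.085;0 0 -0.12 0 0 0 0.085;0 0 -0.12 0 0 0 0.085")

```text
time_s: 25.88
tool_pos: [0.5775, 0.2951, 0.1304]
orientation: [3.137, -0.003, 1.419]
ft_force: [-0.9, -0.2, -1.6]
grip_width: 0.085
grasp_force: 0.0
```

Run:
```python
from h import *
s=robot.sense(); im=cams.capture("wrist")[:,:,::-1]
hsv=cv2.cvtColor(im,cv2.COLOR_BGR2HSV); b=cv2.inRange(hsv,(100,120,30),(130,255,255))
c=max(cv2.findContours(b,0,1)[0],key=cv2.contourArea)[:,0]; print("box",rect("wrist",c,.028,s),s['tool_pos'])
for n in("scene","side"):
    a=cams.capture(n)[:,:,::-1]; hsv=cv2.cvtColor(a,cv2.COLOR_BGR2HSV)
    for k,P,lo,hi in(("loupe glass/rim",[.586,-.2825,.034],(0,0,0),(180,255,45)),("tin",[.412,.2845,.024],(0,0,150),(180,50,255)),("block",[.4505,-.265,.022],(0,0,85),(180,40,255))):
        p=project(n,[P])[0].astype(int)
        try: c=blob(cv2.inRange(hsv,lo,hi),tuple(p),22); print(n,k,rect(n,c,P[2]))
        except ValueError: print(n,k,'none')
```

```text
box [575.7 293.9 100.1  59.3  81.2] [0.57753033 0.29506786 0.13041663]
scene loupe glass/rim [ 594.6 -292.6   28.9   44.6   47.5]
scene tin [411.1 284.5  38.3  35.   11.3]
scene block [ 450.6 -266.9   50.    50.8   13.6]
side loupe glass/rim [ 581.7 -259.    19.7   54.7    8.9]
side tin [410.6 286.2  41.4  40.5  54.7]
side block [ 451.2 -249.4   61.2   66.2   11.6]
```

```bash
python3 -c "
from workcell import robot
print(robot.hand_in())"
```

```text
the job is handed in; nothing more can be done
None
```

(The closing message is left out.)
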